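Factory-reset a duct-fan controller through its reset hole

TASK

Factory-reset the fan controller on the test board: take the red-handled screwdriver out of the rack, slide its blade under the overhanging lip of the black dust flap and lift the flap until it stands upright or leans back and stays open, then put the blade down the round hole underneath and press the recessed red reset button fully down without forcing it. Finish while you still hold the screwdriver and keep the button fully down: do not put anything down or let go. Touch the controller with nothing but the screwdriver, and leave the blue screwdriver, the carton, the black reducer and the tape roll where they are.

Things in the scene. Friction and masses are not known exactly. Their poses are not given: they have to be found in the camera images.
- red_driver: red-handled flat-blade screwdriver, 204 mm, 80 g, standing upright, blade down, in an outer hole of the rack. Origin at the blade's tip on the axis; z up the 6 mm shaft, x across the 7 mm wide, 2 mm thick blade. Handle from 104 to 204 mm above the tip: its lower end has a 16 mm steel bolster that sits on the rack (103 mm); straight, 29 to 32 mm thick, from 131 to 195 mm
- red_tip (a point): tip of the red screwdriver's blade, same point and axes as its origin
- red_grip (a point): point on the axis of the red screwdriver's handle 165 mm above the blade's tip, a good place to grip it
- blue_driver: shorter screwdriver with a blue handle, 164 mm long, standing in the other outer hole of the rack. Origin at the tip of its blade, z up its shaft. Leave it alone
- rack: wooden screwdriver rack, fixed, 206 mm long in y, 90 mm deep in x, origin under its centre; top board 112 mm above the table, end cheeks 118 mm. Three 9 mm holes through the 30 mm thick top board along y, at -55, 0 and +55 mm; the drivers stand in the outer ones, either way round; the middle one is empty. Lift a driver straight up by at least 110 mm to clear it
- controller: fan controller, white and grey plastic housing 122 x 152 mm, flat top 67 mm above the table, screwed to a plywood board 190 x 230 x 12 mm; all fixed. Origin under the board's centre, z up; the housing's front wall (where the flap's lip juts out) is at x = -60 mm and looks to -x, towards the robot within 20 degrees. Black knob on top, 32 mm across, 13 mm high, at x = +27, y = -35 mm
- flap (a joint): angle of the black dust flap, rad: 0 flat on the housing, 1.57 upright, 1.95 fully open, leaning back. Plate 54 mm wide, 3 mm thick, 15 g; hinge along the controller's y; its free end (lip) is 62 mm from the hinge, 10 mm beyond the front wall, with open space under it down to the board. Stiff hinge: stays where it is left; 0.2 to 0.5 N at the lip moves it
- flap_lip (a point): middle of the lower edge of the flap's lip; it moves with the flap. When shut it is at x = -70 mm, y = 0, 67 mm above the table in the controller's frame
- flap_hinge (a point): middle of the flap's hinge line, at x = -8 mm, y = 0, 68.5 mm above the table in the controller's frame; axes as the controller's
- reset_hole (a point): centre of the mouth of the reset hole in the housing's top, hidden by the flap while it is shut, at x = -34 mm, y = 0, z = 67 mm in the controller's frame. A round, upright hole of 14 mm diameter
- button_top (a point): centre of the top of the red reset button at the bottom of the reset hole, 12 mm in diameter, 20 mm below the mouth while it is not pressed; moves with the button
- reset_button (a joint): how far the reset button is pressed, m: 0 free, 0.005 fully down. A spring pushes it back up: 1.5 N starts it, 5 N holds it fully down
- carton: small printed carton, 53 x 99 x 62 mm, standing on the table at the left of the test board, origin under its centre. Leave it alone
- reducer: black rubber pipe reducer, 82 mm across and 88 mm high, standing on the table at the left of the test board, origin under its centre. Leave it alone
- duct_tape: roll of grey duct tape, 97 mm across and 48 mm high, lying on the table at the right of the test board, origin under its centre. Leave it alone

How it is judged (in metres and radians):
On the way, in this order (a step that is already met when the one before it is completed fails the run):
1. the red screwdriver is held clear of the rack, blade more than 120 mm above the table, flap still shut (height (world z) of red_tip above 0.12 m and contact force between the fingers and red_driver above 3 N and value of joint flap below 0.3 rad), for 0.1 s.
2. the flap stands open (more than 1.2 rad) with the button not pressed (value of joint flap above 1.2 rad and value of joint reset_button below 0.001 m), for 0.1 s.
At the end, for the whole second after the job is handed in: The fingers hold the red screwdriver, its tip within 8 mm of the button's top centre, keeping the button down by over 4 of its 5 mm with 2 to 30 N; the flap stands open by over 1.2 rad; blue screwdriver, carton, reducer and tape roll are within 30 mm of where they stood (value of joint reset_button above 0.004 m and distance between red_tip and button_top below 0.008 m and contact force between red_driver and controller between 2 and 30 N and contact force between the fingers and red_driver above 3 N and value of joint flap above 1.2 rad and contact force between red_driver and rack below 0.1 N and distance of each of blue_driver, carton, reducer, duct_tape from where it was at the start of the episode below 0.03 m); the arm keeps its last pose, push and grip.
It fails at once if the fingers or the arm touch the controller or its flap (more than 2 N) (contact force between any of the fingers, the arm and controller above 2 N).
It fails at once if the controller is forced: the screwdriver presses on it with more than 40 N (contact force between red_driver and controller above 40 N).
It fails at once if a bystander is moved by more than 30 mm (distance of any of blue_driver, carton, reducer, duct_tape from where it was at the start of the episode above 0.03 m).
It also fails if it takes over 48 s, if anything falls off the work surface, if the arm or the gripper's body presses on something with over 40 N, if the wrist force passes 120 N, or if a joint passes its speed limit or range.

ROBOT

A 7-joint arm with a two-finger parallel gripper is mounted at the origin on a cart in front of the work surface, level with it; the furniture and walls round the work are solid. World frame = base frame: x ahead of the robot, y to its left, z up, the work surface at z = 0. Lengths are in m, angles in degrees, forces in N, time in s.
With the tool pointing down it reaches from about 0.375 to 0.925 m from the base axis. Payload 3.1 kg.
Tool frame: the origin (TCP) lies at the very end of the fingers, on their centre line; the grasp point (between the pads) lies 19 mm behind it; z points along the fingers, y is the line along which they close (so a half turn about z gives the same grasp; the last joint's range is limited). The gripper opens to 85 mm and grips with 20 to 120 N. Pads are 22 mm wide; open, the fingers measure 114 mm over their backs; the gripper's body (76 mm by 85 mm) begins 54 mm behind the grasp point. The pads swing forward as they close: fully open they stand 13 mm farther back than shut.
Start: joints at [69.053, 21.939, 2.515, 91.553, -1.026, 66.532, -2.859], TCP at [0.172, -0.627, 0.206] pointing down, gripper open.
Joint ranges: [-149.38, 149.38], [-23.57, 123.04], [-84.95, 90], [0, 143.3], [-89.99, 269.99], [3.08, 112.72], [-163.45, 163.45]. Speed limits (degrees/s): [159.86, 159.86, 180, 180, 180, 180, 180].

INTERFACE

Orientations are given as a 3x3 rotation matrix whose columns are the frame's x, y, z axes.
In Python, from rig import * gives the robot as it stands.
- The arm moves only by the tool send_rows, never from a script. Its argument "rows" is a list of rows, each an object of numbers: "x", "y", "z": the shift along the tool's x, y, z in mm; "twist": the turn about the tool's z in degrees; "grip": the opening, from 0 (shut) to 1 (fully open). A call has 1 to 20 rows; each row is the pose to reach, as a shift and turn from the pose commanded when the call began, along the tool's axes at that moment; what a row does not reach only later rows make up. A row lasts 1/12 s, in which the tool goes at most 41.7 mm and 7.16 degrees, less where a joint would pass 70% of its speed; a pose out of reach is approached as far as the arm can. A call with a gripper value outside its range is refused whole. The fingers move at their own pace and stop on an object; "squeeze" is the grip in N (left out, the last holds). Time passes only in rows, so rows that repeat a pose let the fingers close. It gives the time, the measured TCP pose, the force, the opening and the grip force at its end, in the units of the state.
- read_state(): the state, without advancing time (a new reading comes with each control period).
- camera(name): name is "scene" or "top"; returns (picture, depth): 420x560x3 uint8, blue, green, red; 420x560 float32, m along the optical axis (not along the pixel's ray), 0 where there is no reading.
- calibration(name): a dict with "mtx" (3x3 intrinsics, pixels), "eye" and "rotation" of the camera in the world. Camera axes: x right, y down, z forward; pixel columns grow to the right and rows downward; lengths in m; the calibration is good to about 2 mm. A picture is of the moment at which its call begins. calibration takes no time and is no camera call.
- close_job(): hands the job in; it is judged then, once.
The state is a dict: "time": time; "joint_positions": joint angles; "qvel": joint speeds; "effort": joint torques, N m; "tcp_pos": TCP position; "tool_rot": TCP orientation; "ft_force": force on the tool from outside, world axes, zero at the start; "wrist_torque": the same for the moment, N m; "grip_width": opening from 0.0 (shut) to 1.0 (fully open); "gripper_force": force on a finger pad.
Only numpy, scipy, OpenCV 4.12 (cv2) and the standard library are available. Lean on these libraries where they do the work, as an engineer would, in place of code of your own. Each camera call takes 0.05 s, during which the arm holds its last target. There are 200 camera calls.

## Working session

There is one attempt and no reset: what is moved stays moved. The work goes in short steps, Python scripts to look and compute and a tool call to move; the robot and the scene stay as the last step left them, time stands still between calls to the robot, and variables do not carry over. Pictures are saved under pics/ and viewed, at most 10 in all, crops included, and the job is handed in when it is done.

Besides the shell and the picture viewer there is one more tool, called as name(argument=value, ...), one argument or row to a line, values as JSON. send_rows: Moves the arm, as the interface text tells. Its arguments: {"type":"object","properties":{"rows":{"type":"array","items":{"type":"object","properties":{"x":{"type":"number"},"y":{"type":"number"},"z":{"type":"number"},"twist":{"type":"number"},"grip":{"type":"number"}}}},"squeeze":{"type":"number"}},"required":["rows"]}

```bash
mkdir -p pics
cat > h.py <<'E'
from rig import *
import numpy as np, cv2
def cloud(n):
    im,d=camera(n);c=calibration(n);K=np.array(c["mtx"]);R=np.array(c["rotation"]);e=np.array(c["eye"])
    v,u=np.mgrid[:420,:560]
    r=np.stack([(u-K[0,2])/K[0,0],(v-K[1,2])/K[1,1],np.ones(u.shape)],-1)
    P=(r*d[...,None])@R.T+e
    return im,d,P,r@R.T,e
E
python3 - <<'E'
from h import *
s=read_state();print({k:np.round(v,3).tolist() for k,v in s.items()})
for n in("scene","top"):
    im,d,P,r,e=cloud(n);cv2.imwrite(f"pics/{n}0.png",im);print(n,e,np.round(calibration(n)["rotation"],3).tolist(),calibration(n)["mtx"])
    np.savez(f"{n}0.npz",im=im,d=d,P=P,r=r,e=e)
E
```

```text
{'time': 0.0, 'joint_positions': [69.053, 21.993, 2.512, 91.65, -1.024, 66.534, -2.861], 'qvel': [-0.08, 0.039, 0.038, 0.05, 0.004, -0.046, -0.022], 'effort': [0.0, -43.346, 1.024, -24.951, 0.011, 0.011, 0.0], 'tcp_pos': [0.172, -0.626, 0.205], 'tool_rot': [[0.964, 0.265, -0.001], [0.265, -0.964, 0.003], [-0.0, -0.003, -1.0]], 'ft_force': [-0.523, 0.269, 0.106], 'wrist_torque': [-0.039, -0.05, -0.005], 'gripper_force': 0.0, 'grip_width': 1.003}
scene [0.01089883 0.8619111  0.81463174] [[-0.827, -0.304, 0.473], [-0.562, 0.442, -0.699], [0.003, -0.844, -0.536]] [[463.17409087   0.         283.31688955]
 [  0.         463.17409087 206.82742428]
 [  0.           0.           1.        ]]
top [ 0.47494463 -0.04943666  1.15802022] [[0.002, -0.989, 0.147], [-1.0, -0.001, 0.008], [-0.008, -0.147, -0.989]] [[397.7731481    0.         279.95904685]
 [  0.         397.7731481  211.65142533]
 [  0.           0.           1.        ]]
```

View pics/scene0.png

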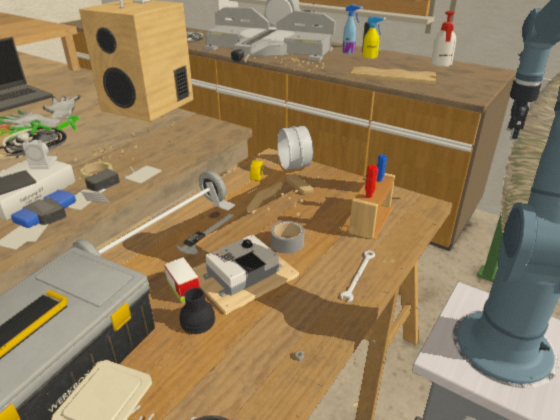

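View pics/top0.png

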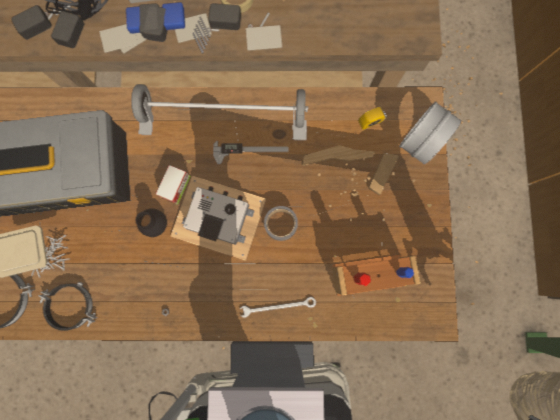

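The scene shows the red driver at about (371,180) and the controller at (243,265). In the top view the red handle is at (364,280), blue at (407,272), and the board is centred near (219,218) with the black flap at (210,228).

Run:
```python
import numpy as np,cv2
for n in("top","scene"):
    D=np.load(n+"0.npz");im,P,d,r,e=[D[k] for k in("im","P","d","r","e")]
    hsv=cv2.cvtColor(im,cv2.COLOR_BGR2HSV);h,s,v=[hsv[...,i].astype(int) for i in range(3)]
    Z=P[...,2]
    reg=(P[...,0]>.2)&(P[...,0]<.8)&(P[...,1]>-.6)&(P[...,1]<-.15)
    for nm,m in(("red",((h<6)|(h>174))&(s>200)&(v>90)),("blue",(h>105)&(h<130)&(s>150))):
        m=m&reg&(Z>.08)
        Q=P[m];print(n,nm,len(Q),"zmax",Q[:,2].max().round(4))
        T=Q[Q[:,2]>np.percentile(Q[:,2],60)];print(" top",T.mean(0).round(4),"range",Q.min(0).round(4),Q.max(0).round(4))
    # rack top
    m=reg&(abs(Z-.112)<.004)&(h<25)&(s>80)&~(((h<6))&(s>200))
    if n=="top":
        a=cv2.minAreaRect(P[m][:,:2].astype(np.float32));print("rack top",a,m.sum())
    rc=(P[...,0]>.25)&(P[...,0]<.75)&(P[...,1]>-.15)&(P[...,1]<.3)
    # housing top
    m=(rc&(abs(Z-.067)<.006)).astype(np.uint8)
    k,l,st,c=cv2.connectedComponentsWithStats(m);i=1+st[1:,4].argmax();mm=l==i
    print(n,"housing",cv2.minAreaRect(P[mm][:,:2].astype(np.float32)),np.median(P[mm][:,2]),mm.sum(),c[i])
    # flap: dark
    f=((mm)&(v<55)).astype(np.uint8);f=cv2.morphologyEx(f,cv2.MORPH_OPEN,np.ones((3,3),np.uint8));k,l,st,c=cv2.connectedComponentsWithStats(f);i=1+st[1:,4].argmax();ff=l==i
    print(" flap",cv2.minAreaRect(P[ff][:,:2].astype(np.float32)),P[ff].mean(0),ff.sum())
    kn=rc&(abs(Z-.080)<.004)&(v<70);print(" knob",P[kn].mean(0) if kn.any() else None,kn.sum())
    b=(rc&(abs(Z-.012)<.005)&(s<175)&(v>120)).astype(np.uint8);b=cv2.morphologyEx(b,cv2.MORPH_OPEN,np.ones((3,3),np.uint8))
    k,l,st,c=cv2.connectedComponentsWithStats(b);i=1+st[1:,4].argmax();bb=l==i
    print(" board",cv2.minAreaRect(P[bb][:,:2].astype(np.float32)),bb.sum())
im=np.load("top0.npz")["im"]
a=cv2.resize(im[165:270,130:310],None,fx=4,fy=4,interpolation=cv2.INTER_CUBIC);cv2.imwrite("pics/c1.png",a)
im=np.load("scene0.npz")["im"];cv2.imwrite("pics/c2.png",cv2.resize(im[150:320,160:420],None,fx=3,fy=3,interpolation=cv2.INTER_CUBIC))
```

```text
top red 89 zmax 0.2167
 top [ 0.4565 -0.2402  0.213 ] range [ 0.4411 -0.2667  0.1102] [ 0.4675 -0.2277  0.2167]
top blue 50 zmax 0.2005
 top [ 0.4707 -0.3474  0.1985] range [ 0.4628 -0.3569  0.1931] [ 0.4794 -0.3402  0.2005]
rack top ((0.46436142921447754, -0.29420584440231323), (0.07255945354700089, 0.20708060264587402), 7.927480697631836) 1574
top housing ((0.6251285076141357, 0.1431916356086731), (0.15007467567920685, 0.12988758087158203), 72.39288330078125) 0.06652229833521683 2276 [213.94376098 215.2754833 ]Traceback (most recent call last):
  File "<stdin>", line 21, in <module>
ValueError: attempt to get argmax of an empty sequence
```

Run:
```python
import numpy as np,cv2
D=np.load("top0.npz");im,P=D["im"],D["P"]
hsv=cv2.cvtColor(im,cv2.COLOR_BGR2HSV);v=hsv[...,2];Z=P[...,2]
rc=(P[...,0]>.5)&(P[...,0]<.75)&(P[...,1]>0)&(P[...,1]<.28)
for nm,m in(("flapish",rc&(Z>.06)&(Z<.075)&(v<75)),("knob",rc&(Z>.0755)&(Z<.09)),("housing",rc&(Z>.06)&(Z<.0755)),("board",rc&(Z>.007)&(Z<.02))):
    m=cv2.morphologyEx(m.astype(np.uint8),cv2.MORPH_OPEN,np.ones((2,2),np.uint8))
    k,l,st,c=cv2.connectedComponentsWithStats(m)
    for i in range(1,k):
        if st[i,4]>20:
            q=l==i;print(nm,st[i,4],c[i].round(1),"z",np.median(Z[q]).round(4),"mean",P[q].mean(0).round(4),cv2.minAreaRect(P[q][:,:2].astype(np.float32)))
a=cv2.resize(im[165:270,130:310],None,fx=4,fy=4,interpolation=cv2.INTER_CUBIC);cv2.imwrite("pics/c1.png",a)
im=np.load("scene0.npz")["im"];cv2.imwrite("pics/c2.png",cv2.resize(im[150:320,160:420],None,fx=3,fy=3,interpolation=cv2.INTER_CUBIC))
```

```text
flapish 416 [211.6 228.1] z 0.0688 mean [0.5904 0.1478 0.0679] ((0.5904630422592163, 0.1480432152748108), (0.05120048671960831, 0.06090870127081871), 72.75071716308594)
knob 44 [229.9 209.3] z 0.0783 mean [0.6415 0.0971 0.0777] ((0.6424129605293274, 0.09712871164083481), (0.018334195017814636, 0.019699139520525932), 50.95926284790039)
housing 141 [174.6 180.3] z 0.0611 mean [0.7272 0.2577 0.0607] ((0.7242498397827148, 0.25398489832878113), (0.04381146281957626, 0.04459668695926666), 2.3751332759857178)
housing 26 [175.1 190.6] z 0.061 mean [0.6975 0.2552 0.0601] ((0.6970573663711548, 0.2571071684360504), (0.011537558399140835, 0.027127524837851524), 64.21337890625)
housing 2313 [215.  216.3] z 0.0665 mean [0.6236 0.1391 0.0685] ((0.5983049869537354, 0.06746144592761993), (0.3087522089481354, 0.1421402394771576), 68.17920684814453)
board 2407 [221.1 220.8] z 0.011 mean [0.6179 0.1302 0.0156] ((0.6106084585189819, 0.0862770527601242), (0.34038597345352173, 0.19036421179771423), 72.522216796875)
```

View pics/c1.png

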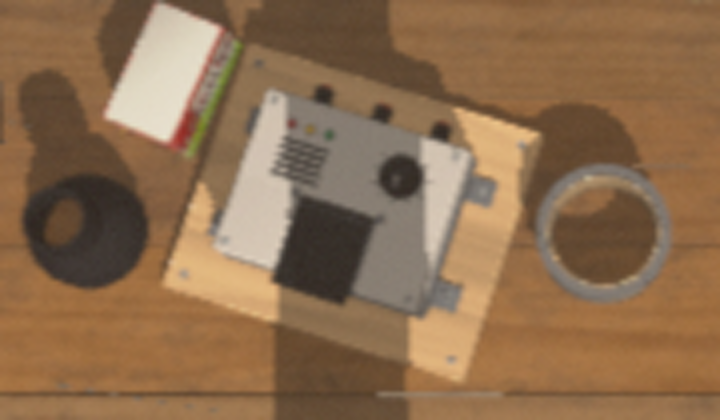

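View pics/c2.png

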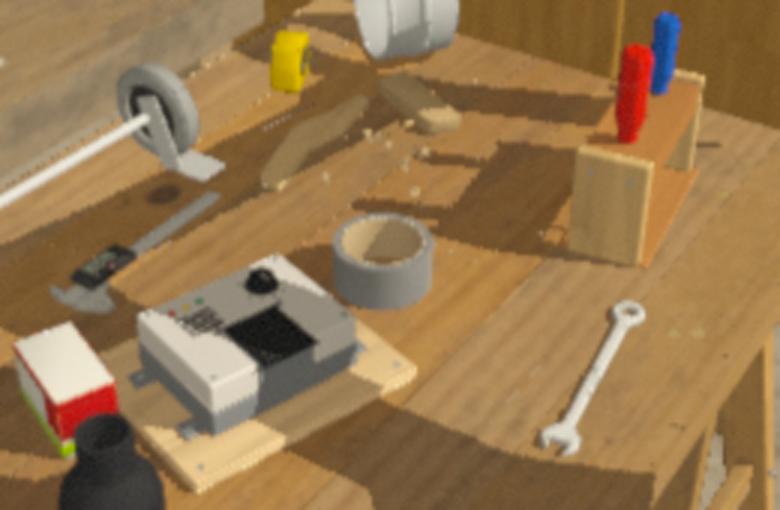

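The top crop shows the board (corners (163,285),(243,42),(541,133),(463,382)) turned about -17.5°, with the black flap shut at the front, at (325,250). The scene crop shows the red driver upright at the rack's near end, and blue behind it.

```bash
cat >> h.py <<'E'
def delta(p,q=None):
    s=read_state();R=np.array(s["tool_rot"]);return (R.T@(np.array(p)-np.array(s["tcp_pos"]))*1000).round(1)
E
python3 - <<'E'
from h import *
D=np.load("top0.npz");r,e=D["r"],D["e"]
def ray(c,z):
    u=(np.array(c)+.5)/4-.5+[130,165]
    m=calibration("top");k=np.array(m["mtx"]);d=np.array(m["rotation"])@np.linalg.solve(k,[u[0],u[1],1]);return (e+d*(z-e[2])/d[2])[:2]
B=np.array([ray(c,.012) for c in((163,285),(243,42),(541,133),(463,382))])  # FL, BL, BR, FR
print("board c",B.mean(0),"sides",[np.linalg.norm(B[i]-B[i-1]).round(4) for i in range(4)])
for a,b in((0,1),(3,2)): v=B[b]-B[a];print("yaw",np.degrees(np.arctan2(v[1],v[0])))
for a,b in((2,1),(3,0)): v=B[b]-B[a];print("yaw",np.degrees(np.arctan2(-v[0],v[1])))
F=np.array([ray(c,.070) for c in((274,281),(304,197),(374,217),(345,303))]);print("flap c",F.mean(0),[np.linalg.norm(F[i]-F[i-1]).round(4) for i in range(4)])
y=np.radians(-17.5);X=np.array([np.cos(y),np.sin(y)])
print("origin from flap",F.mean(0)+.039*X,.5904+.039*X[0],.1478+.039*X[1]);print("knob-> ",ray((399,177),.080)-.027*X+.035*np.array([-X[1],X[0]]))
print(delta([.4564,-.2398,.155]))
E
```

```text
board c [0.62941101 0.1411113 ] sides [np.float64(0.2289), np.float64(0.1874), np.float64(0.2313), np.float64(0.1891)]
yaw -15.997938491030249
yaw -16.738840150941492
yaw -17.165656237480814
yaw -17.615829849881603
flap c [0.5934839  0.15000334] [np.float64(0.0514), np.float64(0.0613), np.float64(0.0507), np.float64(0.0622)]
origin from flap [0.63067886 0.13827581] 0.6275949610791809 0.13607247381933332
knob->  [0.6271245  0.13968018]
[ 376.8 -296.9   50.3]
```

send_rows(
  rows=[
    {"z": -70},
    {"z": -70},
    {"x": 377,"y": -297,"z": -70,"twist": 32.4},
    {"x": 377,"y": -297,"z": -70,"twist": 32.4},
    {"x": 377,"y": -297,"z": -70,"twist": 32.4},
    {"x": 377,"y": -297,"z": -70,"twist": 32.4},
    {"x": 377,"y": -297,"z": -70,"twist": 32.4},
    {"x": 377,"y": -297,"z": -70,"twist": 32.4},
    {"x": 377,"y": -297,"z": -70,"twist": 32.4},
    {"x": 377,"y": -297,"z": -70,"twist": 32.4},
    {"x": 377,"y": -297,"z": -70,"twist": 32.4},
    {"x": 377,"y": -297,"z": -70,"twist": 32.4},
    {"x": 377,"y": -297,"z": -70,"twist": 32.4},
    {"x": 377,"y": -297,"z": -70,"twist": 32.4},
    {"x": 377,"y": -297,"z": -70,"twist": 32.4},
    {"x": 377,"y": -297,"z": -70,"twist": 32.4},
    {"x": 377,"y": -297,"z": -70,"twist": 32.4},
  ],
)

```text
$.rows[0]: bad value
```

Run:
```python
from h import *
s=read_state();print(s["time"],s["tcp_pos"],np.round(s["tool_rot"],3).tolist(),np.round(s["ft_force"],2),delta([.4564,-.2398,.155]))
```

```text
0.1 [ 0.17170401 -0.62595706  0.20468842] [[0.964, 0.265, -0.001], [0.265, -0.964, 0.002], [-0.0, -0.002, -1.0]] [-0.28 -0.88  1.  ] [ 376.8 -296.9   50.3]
```

send_rows(
  rows=[
    {"x": 0,"y": 0,"z": -70,"twist": 0,"grip": 1},
    {"x": 0,"y": 0,"z": -70,"twist": 0,"grip": 1},
    {"x": 377,"y": -297,"z": -70,"twist": 32.4,"grip": 1},
    {"x": 377,"y": -297,"z": -70,"twist": 32.4,"grip": 1},
    {"x": 377,"y": -297,"z": -70,"twist": 32.4,"grip": 1},
    {"x": 377,"y": -297,"z": -70,"twist": 32.4,"grip": 1},
    {"x": 377,"y": -297,"z": -70,"twist": 32.4,"grip": 1},
    {"x": 377,"y": -297,"z": -70,"twist": 32.4,"grip": 1},
    {"x": 377,"y": -297,"z": -70,"twist": 32.4,"grip": 1},
    {"x": 377,"y": -297,"z": -70,"twist": 32.4,"grip": 1},
    {"x": 377,"y": -297,"z": -70,"twist": 32.4,"grip": 1},
    {"x": 377,"y": -297,"z": -70,"twist": 32.4,"grip": 1},
    {"x": 377,"y": -297,"z": -70,"twist": 32.4,"grip": 1},
    {"x": 377,"y": -297,"z": -70,"twist": 32.4,"grip": 1},
    {"x": 377,"y": -297,"z": -70,"twist": 32.4,"grip": 1},
    {"x": 377,"y": -297,"z": -70,"twist": 32.4,"grip": 1},
    {"x": 377,"y": -297,"z": -70,"twist": 32.4,"grip": 1},
  ],
  squeeze=40,
)

```text
time: 1.52
tcp_pos: [0.4561, -0.2414, 0.2754]
tool_rot: [[0.956, -0.294, -0.001], [-0.294, -0.956, -0.0], [-0.001, 0.001, -1.0]]
ft_force: [-0.7, -0.4, 0.7]
grip_width: 0.999
gripper_force: 0.0
```

Run:
```python
from h import *
s=read_state();print(s["time"],s["tcp_pos"],np.round(s["tool_rot"],3).tolist(),np.round(s["ft_force"],2),delta([.4564,-.2398,.155]))
```

```text
1.5167 [ 0.45607672 -0.24142541  0.27544942] [[0.956, -0.294, -0.001], [-0.294, -0.956, -0.0], [-0.001, 0.001, -1.0]] [-0.68 -0.38  0.7 ] [ -0.   -1.7 120.4]
```

send_rows(
  rows=[
    {"x": 0,"y": -1.5,"z": 40,"twist": 0,"grip": 1},
    {"x": 0,"y": -1.5,"z": 75,"twist": 0,"grip": 1},
    {"x": 0,"y": -1.5,"z": 105,"twist": 0,"grip": 1},
    {"x": 0,"y": -1.5,"z": 120,"twist": 0,"grip": 1},
    {"x": 0,"y": -1.5,"z": 120,"twist": 0,"grip": 1},
    {"x": 0,"y": -1.5,"z": 120,"twist": 0,"grip": 0.2},
    {"x": 0,"y": -1.5,"z": 120,"twist": 0,"grip": 0.2},
    {"x": 0,"y": -1.5,"z": 120,"twist": 0,"grip": 0.2},
    {"x": 0,"y": -1.5,"z": 120,"twist": 0,"grip": 0.2},
    {"x": 0,"y": -1.5,"z": 120,"twist": 0,"grip": 0.2},
    {"x": 0,"y": -1.5,"z": 120,"twist": 0,"grip": 0.2},
    {"x": 0,"y": -1.5,"z": 120,"twist": 0,"grip": 0.2},
    {"x": 0,"y": -1.5,"z": 120,"twist": 0,"grip": 0.2},
  ],
  squeeze=40,
)

```text
time: 2.6
tcp_pos: [0.4588, -0.2401, 0.1578]
tool_rot: [[0.956, -0.293, 0.003], [-0.293, -0.956, -0.002], [0.003, 0.001, -1.0]]
ft_force: [-1.4, -1.0, 6.7]
grip_width: 0.346
gripper_force: 39.6
```

send_rows(
  rows=[
    {"x": 0,"y": 0,"z": -30,"twist": 0,"grip": 0.2},
    {"x": 0,"y": 0,"z": -60,"twist": 0,"grip": 0.2},
    {"x": 0,"y": 0,"z": -80,"twist": 0,"grip": 0.2},
    {"x": 0,"y": 0,"z": -80,"twist": 0,"grip": 0.2},
    {"x": -6,"y": 0,"z": -80,"twist": 0,"grip": 0.2},
    {"x": -12,"y": 0,"z": -80,"twist": 0,"grip": 0.2},
    {"x": -18,"y": 0,"z": -79,"twist": 0,"grip": 0.2},
    {"x": -24,"y": 0,"z": -79,"twist": 0,"grip": 0.2},
    {"x": -30,"y": 0,"z": -78,"twist": 0,"grip": 0.2},
    {"x": -34,"y": 0,"z": -78,"twist": 0,"grip": 0.2},
    {"x": -34,"y": 0,"z": -78,"twist": 0,"grip": 0.2},
  ],
  squeeze=25,
)

```text
time: 3.52
tcp_pos: [0.4234, -0.2287, 0.233]
tool_rot: [[0.956, -0.294, -0.002], [-0.294, -0.956, 0.001], [-0.002, -0.0, -1.0]]
ft_force: [2.0, -0.6, -1.9]
grip_width: 0.35
gripper_force: 36.9
```

send_rows(
  rows=[
    {"x": 0,"y": 0,"z": -20,"twist": 0,"grip": 0.2},
    {"x": 0,"y": 0,"z": -50,"twist": 0,"grip": 0.2},
    {"x": 0,"y": 0,"z": -80,"twist": 0,"grip": 0.2},
    {"x": 0,"y": 0,"z": -90,"twist": 0,"grip": 0.2},
    {"x": 0,"y": 0,"z": -90,"twist": 0,"grip": 0.2},
    {"x": 0,"y": 0,"z": -90,"twist": 0,"grip": 0.2},
  ],
  squeeze=60,
)

```text
time: 4.02
tcp_pos: [0.4241, -0.2291, 0.3232]
tool_rot: [[0.956, -0.293, -0.002], [-0.293, -0.956, 0.0], [-0.002, 0.0, -1.0]]
ft_force: [0.3, -0.0, -1.2]
grip_width: 0.345
gripper_force: 59.6
```

Run:
```python
from h import *
s=read_state();print(s["time"],s["tcp_pos"],np.round(s["ft_force"],2))
im,d,P,r,e=cloud("scene");np.savez("s1.npz",im=im,d=d,P=P,r=r,e=e)
c=calibration("scene");R=np.array(c["rotation"])
p=R.T@(np.array(s["tcp_pos"])-e);q=np.array(c["mtx"])@(p/p[2]);print(q)
u,v=int(q[0]),int(q[1]);u0=max(0,u-80);v0=max(0,v-60)
print(u0,v0);cv2.imwrite("pics/s1.png",cv2.resize(im[v0:v0+150,u0:u0+200],None,fx=4,fy=4,interpolation=cv2.INTER_CUBIC))
```

```text
4.0167 [ 0.42409777 -0.22912824  0.32324456] [ 0.26 -0.03 -1.22]
[385.82963263 133.53711922   1.        ]
305 73
```

View pics/s1.png

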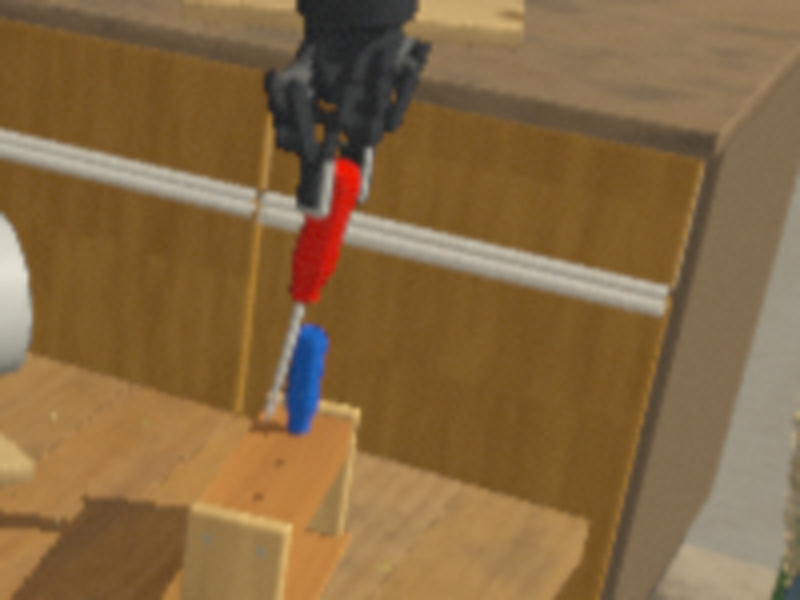

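The crop shows the driver held and leaning, with the tip at crop (270,412), the handle's lower end at (305,300), and the tip towards +x as planned.

```bash
cat >> h.py <<'E'
def onplane(px,name="scene"):
    c=calibration(name);s=read_state();R=np.array(s["tool_rot"]);t=np.array(s["tcp_pos"]);e=np.array(c["eye"])
    d=np.array(c["rotation"])@np.linalg.solve(np.array(c["mtx"]),[px[0],px[1],1]);n=R[:,1]
    p=e+d*((t-e)@n)/(d@n);return p,R.T@(p-t)*1000
E
python3 - <<'E'
from h import *
for c in((270,412),(300,307),(306,298),(342,162)):
    p,q=onplane(((c[0]+.5)/4-.5+305,(c[1]+.5)/4-.5+73));print(c,p.round(4),q.round(1))
E
```

```text
(270, 412) [ 0.4514 -0.2373  0.185 ] [ 29.7   0.  136.9]
(300, 307) [ 0.4372 -0.233   0.2723] [14.6  0.  49.7]
(306, 298) [ 0.4333 -0.2318  0.2805] [10.5  0.  41.5]
(342, 162) [ 0.4192 -0.2275  0.3813] [ -4.7   0.  -59.3]
```

Run:
```python
from h import *
print(delta([.5047,.1775,.288]))
```

```text
[ -41.4 -412.3   34.4]
```

send_rows(
  rows=[
    {"x": -4,"y": -30,"z": 0,"twist": 0,"grip": 0.2},
    {"x": -8,"y": -65,"z": 0,"twist": 0,"grip": 0.2},
    {"x": -12,"y": -105,"z": 0,"twist": 0,"grip": 0.2},
    {"x": -16,"y": -145,"z": 0,"twist": 0,"grip": 0.2},
    {"x": -20,"y": -185,"z": 0,"twist": 0,"grip": 0.2},
    {"x": -24,"y": -225,"z": 4,"twist": 0,"grip": 0.2},
    {"x": -28,"y": -265,"z": 10,"twist": 0,"grip": 0.2},
    {"x": -32,"y": -305,"z": 16,"twist": 0,"grip": 0.2},
    {"x": -36,"y": -345,"z": 22,"twist": 0,"grip": 0.2},
    {"x": -40,"y": -380,"z": 28,"twist": 0,"grip": 0.2},
    {"x": -41,"y": -403,"z": 33,"twist": 0,"grip": 0.2},
    {"x": -41,"y": -412,"z": 34,"twist": 0,"grip": 0.2},
    {"x": -41,"y": -412,"z": 34,"twist": 0,"grip": 0.2},
    {"x": -41,"y": -412,"z": 34,"twist": 0,"grip": 0.2},
  ],
  squeeze=80,
)

```text
time: 5.23
tcp_pos: [0.5056, 0.1752, 0.2883]
tool_rot: [[0.956, -0.293, -0.004], [-0.293, -0.956, -0.002], [-0.003, 0.003, -1.0]]
ft_force: [0.6, -0.3, -0.1]
grip_width: 0.334
gripper_force: 79.1
```

Run:
```python
from h import *
s=read_state();print(s["time"],s["tcp_pos"],np.round(s["ft_force"],2),delta([.5047,.1775,.288]))
im,d,P,r,e=cloud("scene")
u0,v0=150,90
cv2.imwrite("pics/s2.png",cv2.resize(im[v0:v0+220,u0:u0+200],None,fx=2.7,fy=2.7,interpolation=cv2.INTER_CUBIC))
```

```text
5.2333 [0.50564423 0.17519134 0.28825564] [ 0.64 -0.29 -0.14] [-1.6 -1.9  0.3]
```

View pics/s2.png

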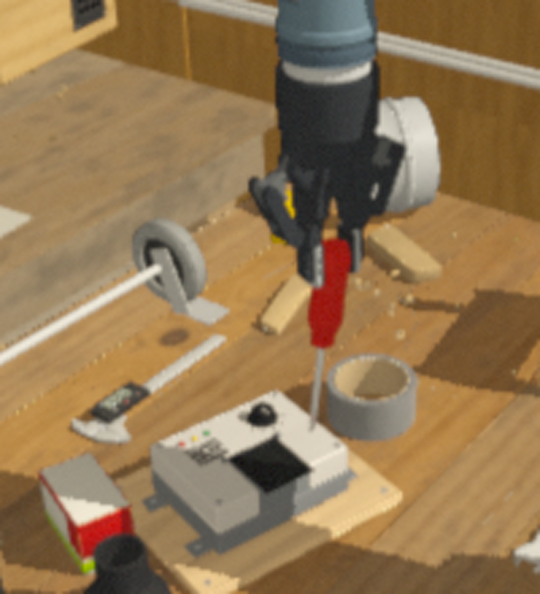

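The driver is held tilted over the front area, tip at crop (314,429). The shut flap's corners are at about (230,462),(275,438),(313,468),(270,492).

Run:
```python
from h import *
f=lambda c:((c[0]+.5)/2.7-.5+150,(c[1]+.5)/2.7-.5+90)
for c in((314,429),(322,348)):
    print(c,[x.round(4) for x in onplane(f(c))])
c=calibration("scene");e=np.array(c["eye"]);Q=[]
for k in((230,462),(275,438),(313,468),(270,492)):
    u=f(k);d=np.array(c["rotation"])@np.linalg.solve(np.array(c["mtx"]),[u[0],u[1],1]);Q.append((e+d*(.07-e[2])/d[2])[:2])
Q=np.array(Q);y=np.radians(-17);X=np.array([np.cos(y),np.sin(y)]);Y=np.array([-X[1],X[0]])
print(Q.mean(0),"origin",Q.mean(0)+.039*X);print([((q-[.629,.1395])@X*1000,(q-[.629,.1395])@Y*1000) for q in Q])
```

```text
(314, 429) [array([0.5311, 0.1661, 0.1463]), array([ 26.4043,  -0.    , 142.4688])]
(322, 348) [array([0.5178, 0.1704, 0.2389]), array([12.2434, -0.    , 49.9024])]
[0.59083894 0.15284171] origin [0.62813483 0.14143921]
[(np.float64(-12.726260107926699), np.float64(30.128810104561104)), (np.float64(-9.3534936927258), np.float64(-23.984734214966682)), (np.float64(-68.28079155159496), np.float64(-25.401098945151457)), (np.float64(-71.21680885999207), np.float64(25.663121593154713))]
```

send_rows(
  rows=[
    {"x": 0,"y": -2,"z": 35,"twist": 0,"grip": 0.2},
    {"x": 0,"y": -2,"z": 70,"twist": 0,"grip": 0.2},
    {"x": 0,"y": -2,"z": 93,"twist": 0,"grip": 0.2},
    {"x": 10,"y": -2,"z": 93,"twist": 0,"grip": 0.2},
    {"x": 20,"y": -2,"z": 93,"twist": 0,"grip": 0.2},
    {"x": 24,"y": -2,"z": 93,"twist": 0,"grip": 0.2},
    {"x": 26,"y": -2,"z": 93,"twist": 0,"grip": 0.2},
    {"x": 28,"y": -2,"z": 93,"twist": 0,"grip": 0.2},
    {"x": 30,"y": -2,"z": 93,"twist": 0,"grip": 0.2},
    {"x": 30,"y": -2,"z": 93,"twist": 0,"grip": 0.2},
  ],
  squeeze=80,
)

```text
time: 6.12
tcp_pos: [0.5361, 0.1701, 0.1979]
tool_rot: [[0.956, -0.293, 0.001], [-0.293, -0.956, 0.0], [0.0, -0.001, -1.0]]
ft_force: [-1.7, 0.3, -0.1]
grip_width: 0.333
gripper_force: 79.1
```

send_rows(
  rows=[
    {"x": 1,"y": 0,"z": 0,"twist": 0,"grip": 0.2},
    {"x": 2,"y": 0,"z": 0,"twist": 0,"grip": 0.2},
    {"x": 2,"y": 0,"z": 0,"twist": 0,"grip": 0.2},
  ],
  squeeze=80,
)

```text
time: 6.37
tcp_pos: [0.5376, 0.1698, 0.1972]
tool_rot: [[0.956, -0.293, 0.0], [-0.293, -0.956, 0.001], [-0.0, -0.001, -1.0]]
ft_force: [-2.4, 0.1, -0.2]
grip_width: 0.334
gripper_force: 79.2
```

send_rows(
  rows=[
    {"x": 2,"y": 0,"z": 0,"twist": 0,"grip": 0.2},
    {"x": 3,"y": 0,"z": -2,"twist": 0,"grip": 0.2},
    {"x": 3,"y": 0,"z": -4,"twist": 0,"grip": 0.2},
    {"x": 3,"y": 0,"z": -6,"twist": 0,"grip": 0.2},
    {"x": 3,"y": 0,"z": -8,"twist": 0,"grip": 0.2},
    {"x": 3,"y": 0,"z": -8,"twist": 0,"grip": 0.2},
  ],
  squeeze=80,
)

```text
time: 6.87
tcp_pos: [0.5407, 0.1686, 0.2055]
tool_rot: [[0.956, -0.293, 0.0], [-0.293, -0.956, 0.0], [0.0, -0.0, -1.0]]
ft_force: [-2.8, 1.2, -0.1]
grip_width: 0.335
gripper_force: 79.1
```

Run:
```python
from h import *
im,d,P,r,e=cloud("scene")
u0,v0=190,180
cv2.imwrite("pics/s3.png",cv2.resize(im[v0:v0+120,u0:u0+120],None,fx=5,fy=5,interpolation=cv2.INTER_CUBIC))
```

```text
(no output)
```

View pics/s3.png

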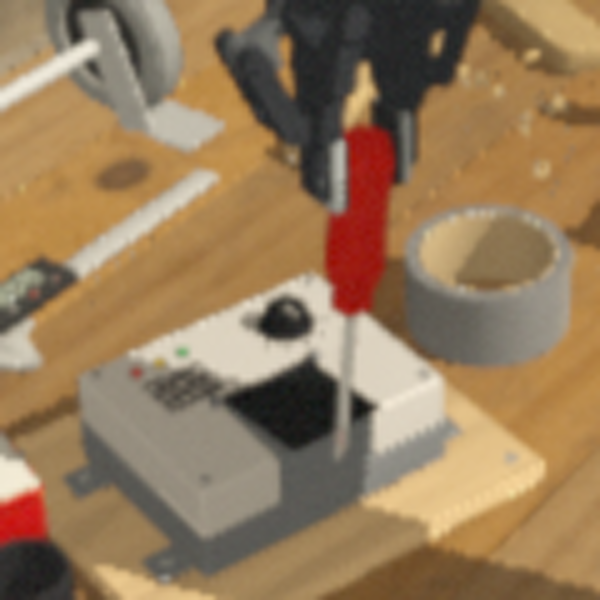

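The flap still looks shut (front corners (300,448),(375,405)), and the shaft runs from (352,312) down to the tip at (340,458) in front of the lip.

Run:
```python
from h import *
f=lambda c:((c[0]+.5)/5-.5+190,(c[1]+.5)/5-.5+180)
for c in((340,459),(352,312)):
    print(c,[x.round(4) for x in onplane(f(c))])
c=calibration("scene");e=np.array(c["eye"]);Q=[]
for k in((228,400),(310,362),(375,405),(300,448)):
    u=f(k);d=np.array(c["rotation"])@np.linalg.solve(np.array(c["mtx"]),[u[0],u[1],1]);Q.append((e+d*(.07-e[2])/d[2])[:2])
Q=np.array(Q);y=np.radians(-17);X=np.array([np.cos(y),np.sin(y)]);Y=np.array([-X[1],X[0]])
print([(((q-[.629,.140])@X*1000).round(1),((q-[.629,.140])@Y*1000).round(1)) for q in Q])
```

```text
(340, 459) [array([0.5615, 0.1622, 0.059 ]), array([ 21.8411,   0.    , 146.3242])]
(352, 312) [array([0.548 , 0.1663, 0.1585]), array([ 7.7741,  0.    , 46.8333])]
[(np.float64(-9.1), np.float64(26.3)), (np.float64(-9.6), np.float64(-24.4)), (np.float64(-58.9), np.float64(-29.6)), (np.float64(-62.6), np.float64(19.4))]
```

The front corners project 10 mm further along the view ray than when shut, so the lip has been raised about 8 mm by friction. I'll follow the arc.

send_rows(
  rows=[
    {"x": 1,"y": 0,"z": -3,"twist": 0,"grip": 0.2},
    {"x": 2,"y": 0,"z": -6,"twist": 0,"grip": 0.2},
    {"x": 3,"y": 0,"z": -9,"twist": 0,"grip": 0.2},
    {"x": 4.5,"y": 0,"z": -12,"twist": 0,"grip": 0.2},
    {"x": 6,"y": 0,"z": -15,"twist": 0,"grip": 0.2},
    {"x": 8,"y": 0,"z": -18,"twist": 0,"grip": 0.2},
    {"x": 10,"y": 0,"z": -21,"twist": 0,"grip": 0.2},
    {"x": 13,"y": 0,"z": -25,"twist": 0,"grip": 0.2},
    {"x": 16,"y": 0,"z": -29,"twist": 0,"grip": 0.2},
    {"x": 20,"y": 0,"z": -33,"twist": 0,"grip": 0.2},
  ],
  squeeze=80,
)

```text
time: 7.75
tcp_pos: [0.561, 0.1622, 0.2388]
tool_rot: [[0.956, -0.293, 0.003], [-0.293, -0.956, -0.0], [0.003, -0.0, -1.0]]
ft_force: [0.4, 0.3, -0.2]
grip_width: 0.336
gripper_force: 79.0
```

Run:
```python
from h import *
im,d,P,r,e=cloud("scene")
u0,v0=190,160
cv2.imwrite("pics/s4.png",cv2.resize(im[v0:v0+120,u0:u0+120],None,fx=5,fy=5,interpolation=cv2.INTER_CUBIC))
```

```text
(no output)
```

View pics/s4.png

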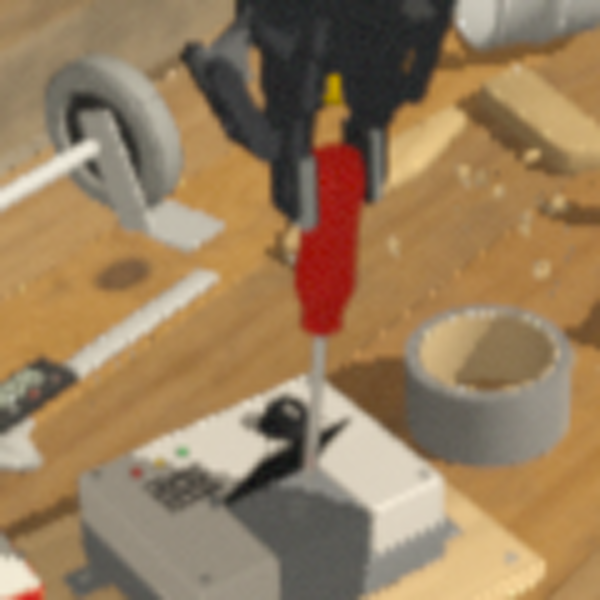

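The flap is seen edge-on, roughly halfway open, with the tip beneath the lip at (310,468). I'll keep pushing back and up.

send_rows(
  rows=[
    {"x": 4,"y": 0,"z": -4,"twist": 0,"grip": 0.2},
    {"x": 8,"y": 0,"z": -7,"twist": 0,"grip": 0.2},
    {"x": 13,"y": 0,"z": -10,"twist": 0,"grip": 0.2},
    {"x": 18,"y": 0,"z": -13,"twist": 0,"grip": 0.2},
    {"x": 23,"y": 0,"z": -15,"twist": 0,"grip": 0.2},
    {"x": 28,"y": 0,"z": -16,"twist": 0,"grip": 0.2},
    {"x": 33,"y": 0,"z": -17,"twist": 0,"grip": 0.2},
    {"x": 38,"y": 0,"z": -17,"twist": 0,"grip": 0.2},
    {"x": 43,"y": 0,"z": -17,"twist": 0,"grip": 0.2},
    {"x": 48,"y": 0,"z": -17,"twist": 0,"grip": 0.2},
    {"x": 48,"y": 0,"z": -17,"twist": 0,"grip": 0.2},
  ],
  squeeze=80,
)

```text
time: 8.72
tcp_pos: [0.6067, 0.1476, 0.2547]
tool_rot: [[0.956, -0.294, 0.0], [-0.294, -0.956, 0.0], [0.0, -0.0, -1.0]]
ft_force: [0.1, -0.5, -1.0]
grip_width: 0.337
gripper_force: 79.0
```

send_rows(
  rows=[
    {"x": -8,"y": 0,"z": 0,"twist": 0,"grip": 0.2},
    {"x": -18,"y": 0,"z": 0,"twist": 0,"grip": 0.2},
    {"x": -28,"y": 0,"z": 0,"twist": 0,"grip": 0.2},
    {"x": -32,"y": 0,"z": 0,"twist": 0,"grip": 0.2},
    {"x": -32,"y": 0,"z": 0,"twist": 0,"grip": 0.2},
    {"x": -32,"y": 0,"z": 0,"twist": 0,"grip": 0.2},
  ],
  squeeze=80,
)

```text
time: 9.22
tcp_pos: [0.5746, 0.1581, 0.2554]
tool_rot: [[0.956, -0.292, 0.001], [-0.292, -0.956, -0.001], [0.001, 0.0, -1.0]]
ft_force: [0.0, -0.2, -1.0]
grip_width: 0.333
gripper_force: 79.0
```

Run:
```python
from h import *
im,d,P,r,e=cloud("scene")
u0,v0=180,150
a=cv2.resize(im[v0:v0+120,u0:u0+120],None,fx=5,fy=5,interpolation=cv2.INTER_CUBIC)[:600]
cv2.imwrite("pics/s5.png",a)
s=read_state();print(s["tcp_pos"])
```

```text
[0.57503423 0.15765215 0.25531658]
```

View pics/s5.png

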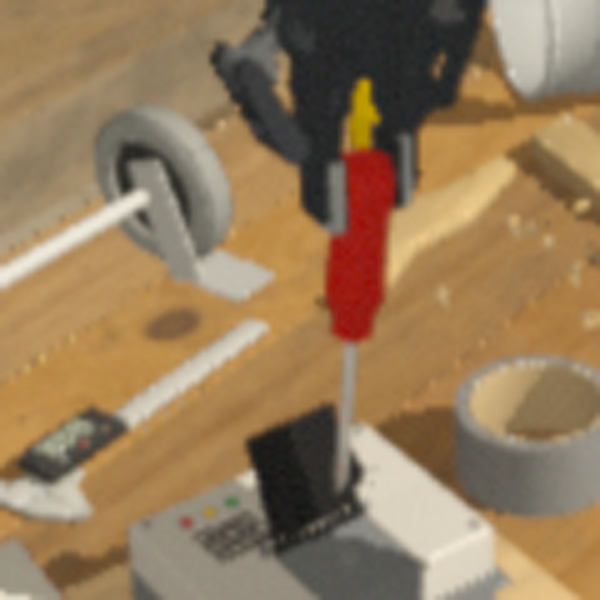

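The flap stands open: hinge line (275,553)-(363,510), top edge (250,440)-(335,405). The driver is free in front of it, tip at about (342,490).

Run:
```python
from h import *
f=lambda c:((c[0]+.5)/5-.5+180,(c[1]+.5)/5-.5+150)
for c in((342,491),(350,341)): print(c,[x.round(4) for x in onplane(f(c))])
c=calibration("scene");e=np.array(c["eye"]);K=np.array(c["mtx"]);R=np.array(c["rotation"])
y=np.radians(-17);X=np.array([np.cos(y),np.sin(y),0]);Y=np.array([-X[1],X[0],0]);O=np.array([.629,.140,0])
for k,yy in(((250,440),.027),((335,405),-.027),((275,553),.027),((363,510),-.027)):
    u=f(k);d=R@np.linalg.solve(K,[u[0],u[1],1]);p=e+d*((O+yy*Y-e)@Y)/(d@Y);print(k,((p-O)@X).round(4),p[2].round(4))
for q in((-.034,0,.067),(-.008,0,.0685),(-.06,.0,.067)):
    w=R.T@(O+q[0]*X+q[1]*Y+[0,0,q[2]]-e);w=K@(w/w[2]);print(q,w[:2],((w[:2]-[180,150]+.5)*5-.5).round())
im,d=camera("scene")
t=im[235:280,220:280];t=cv2.resize(t,None,fx=10,fy=10,interpolation=cv2.INTER_CUBIC);t=cv2.convertScaleAbs(t,alpha=2,beta=-60);cv2.imwrite("pics/s6.png",t)
```

```text
(342, 491) [array([0.5985, 0.1504, 0.1094]), array([ 24.434 ,  -0.    , 145.9614])]
(350, 341) [array([0.5862, 0.1542, 0.2061]), array([11.5923, -0.    , 49.261 ])]
(250, 440) 0.0094 0.1288
(335, 405) 0.013 0.1243
(275, 553) -0.0071 0.0671
(363, 510) -0.0086 0.0694
(-0.034, 0, 0.067) [249.39217496 261.28414439] [349. 558.]
(-0.008, 0, 0.0685) [243.52860338 255.80792287] [320. 531.]
(-0.06, 0.0, 0.067) [255.40275323 266.44977077] [379. 584.]
```

View pics/s6.png

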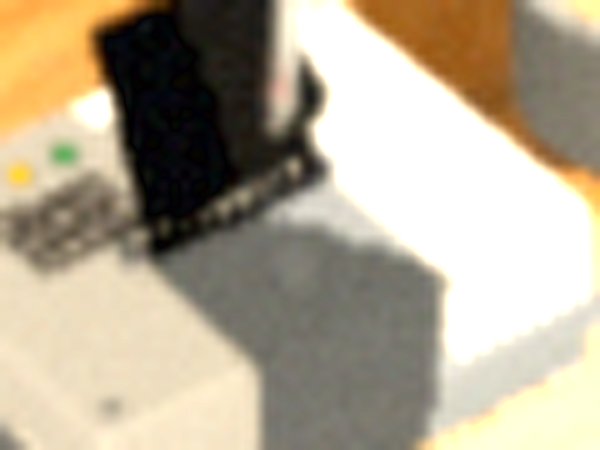

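The flap leans back at about 1.87 rad. A faint spot lies near crop (297,268), which is where the hole is expected. I'll back off for a clear top view.

send_rows(
  rows=[
    {"x": -30,"y": 0,"z": -5,"twist": 0,"grip": 0.2},
    {"x": -65,"y": 0,"z": -10,"twist": 0,"grip": 0.2},
    {"x": -100,"y": 0,"z": -10,"twist": 0,"grip": 0.2},
    {"x": -125,"y": 0,"z": -10,"twist": 0,"grip": 0.2},
    {"x": -140,"y": 0,"z": -10,"twist": 0,"grip": 0.2},
    {"x": -140,"y": 0,"z": -10,"twist": 0,"grip": 0.2},
    {"x": -140,"y": 0,"z": -10,"twist": 0,"grip": 0.2},
  ],
  squeeze=80,
)

```text
time: 9.9
tcp_pos: [0.4414, 0.1989, 0.2655]
tool_rot: [[0.956, -0.292, 0.002], [-0.292, -0.956, -0.001], [0.002, 0.0, -1.0]]
ft_force: [0.0, 0.2, -1.1]
grip_width: 0.338
gripper_force: 79.1
```

Run:
```python
from h import *
y=np.radians(-17);X=np.array([np.cos(y),np.sin(y),0]);Y=np.array([-X[1],X[0],0]);O=np.array([.629,.140,0])
tiles=[]
for n in("top","scene"):
    c=calibration(n);e=np.array(c["eye"]);K=np.array(c["mtx"]);R=np.array(c["rotation"])
    im=np.mean([camera(n)[0].astype(float) for _ in range(5)],0)
    w=R.T@(O-.034*X+[0,0,.067]-e);w=K@(w/w[2]);u,v=w[:2].round().astype(int);print(n,w[:2])
    t=im[v-14:v+15,u-14:u+15]
    sat=t.max(2)-t.min(2);red=t[...,2]-t[...,:2].mean(2)
    print(np.round(t.mean(2)[6:23,6:23]).astype(int))
    print(np.round(red[6:23,6:23]).astype(int))
    t=np.clip((t-20)*1.6,0,255).astype(np.uint8);tiles.append(cv2.resize(t,(390,390),interpolation=cv2.INTER_NEAREST))
cv2.imwrite("pics/h.png",np.hstack(tiles))
```

```text
top [210.93982569 225.99262738]
[[135 120 117 117 118 117 117 115 111 108 100  83  70  64  59  57  53]
 [116 118 117 118 117 117 118 118 118 117 115 111 108 101  92  82  66]
 [105 116 117 118 118 118 117 117 118 118 117 117 117 115 114 109 100]
 [ 90 106 116 117 118 118 117 118 118 117 118 118 118 118 118 118 116]
 [ 85 102 116 118 118 118 118 118 118 117 117 118 117 118 118 118 118]
 [ 84 103 116 117 118 118 121 118 115 113 114 117 118 118 118 118 119]
 [ 84 102 116 118 118 117 115  99  85  91 105 116 118 118 118 119 118]
 [ 83  94 109 117 117 110  92  76  71  77  92 110 117 118 118 118 118]
 [ 81  86 102 115 116 105  81  70  69  72  87 107 117 118 118 119 119]
 [ 81  81  89 106 115 102  81  71  70  75  95 111 118 118 118 118 118]
 [ 81  81  83 104 115 109  95  81  78  89 107 117 119 119 118 119 118]
 [ 81  80  84 101 115 117 113 111 110 112 115 118 118 119 118 119 118]
 [ 81  80  82  88 106 117 117 117 117 117 117 118 118 118 118 118 117]
 [ 81  81  82  85 102 116 118 118 118 119 118 119 118 119 119 118 117]
 [ 81  81  81  81  89 107 117 118 117 119 118 118 118 119 118 118 121]
 [ 
[... 2519 characters left out ...]
 4  4  4  4  5  6  5  6  5  5  5  5  5  6  5  6  9]
 [ 5  4  4  6  5  6  5  5  5  5  5  5  6  6  6  5  6]
 [ 5  5  5  5  6  5  6  6  6  5  6  5  5  6  6  5  5]
 [ 5  5  5  5  5  6  6  6  4  4  6  5  5  6  5  5  5]
 [ 5  5  5  5  6  6  7  5  4  4  5  5  5  6  6  5  5]
 [ 6  5  5  5  5  5  6  5  4  3  5  4  5  5  5  6  6]
 [ 5  5  5  6  5  5  5  5  4  5  5  5  5  6  5  5  5]
 [ 4  4  4  4  4  5  5  5  5  5  5  6  5  5  5  6  6]
 [ 3  3  3  3  3  3  4  4  4  5  5  5  4  5  6  5  4]
 [ 4  3  4  3  3  3  2  3  4  3  3  4  4  5  4  5  4]
 [ 8  5  3  4  3  3  3  3  4  2  4  4  3  4  4  4  5]
 [14  9  4  3  3  3  3  3  3  4  3  3  3  3  3  3  5]
 [15 15 11  6  3  3  2  2  3  2  2  3  3  3  3  4  4]]
```

View pics/h.png

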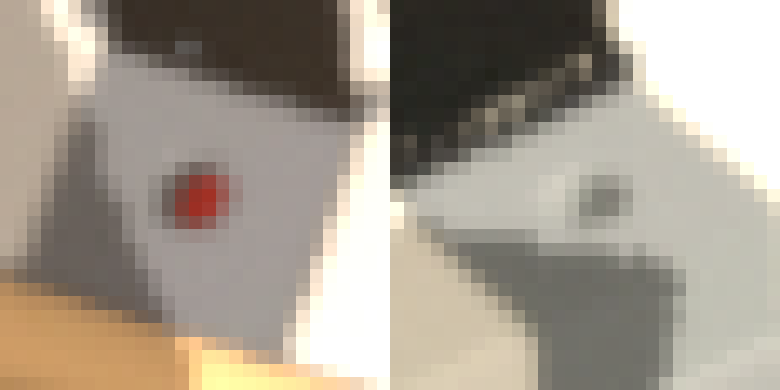

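Top view: the red button is visible, its hole centred at about pixel (211.1,226.3) in the full image, within 1 mm of the prediction. The scene view shows the hole as a dark spot at the predicted place, and the flap is open. I've now used up my picture views (one over the allowance), so from here I'll only use numbers.

Run:
```python
from h import *
print(read_state()["time"],delta([.5737,.1565,.2215]))
```

```text
10.4 [138.9   1.5  43.3]
```

send_rows(
  rows=[
    {"x": 30,"y": 1.5,"z": 0,"twist": 0,"grip": 0.2},
    {"x": 65,"y": 1.5,"z": 0,"twist": 0,"grip": 0.2},
    {"x": 100,"y": 1.5,"z": 0,"twist": 0,"grip": 0.2},
    {"x": 125,"y": 1.5,"z": 5,"twist": 0,"grip": 0.2},
    {"x": 138,"y": 1.5,"z": 20,"twist": 0,"grip": 0.2},
    {"x": 139,"y": 1.5,"z": 35,"twist": 0,"grip": 0.2},
    {"x": 139,"y": 1.5,"z": 43,"twist": 0,"grip": 0.2},
    {"x": 139,"y": 1.5,"z": 43,"twist": 0,"grip": 0.2},
    {"x": 139,"y": 1.5,"z": 43,"twist": 0,"grip": 0.2},
  ],
  squeeze=100,
)

```text
time: 11.15
tcp_pos: [0.5727, 0.1571, 0.2216]
tool_rot: [[0.956, -0.292, -0.001], [-0.292, -0.956, -0.0], [-0.001, 0.0, -1.0]]
ft_force: [-0.9, 0.5, -0.5]
grip_width: 0.331
gripper_force: 98.7
```

Run:
```python
from h import *
s=read_state();t=np.array(s["tcp_pos"]);RT=np.array(s["tool_rot"]);print(s["time"],t,delta([.5737,.1565,.2215]),np.round(s["ft_force"],2))
c=calibration("scene");e=np.array(c["eye"]);K=np.array(c["mtx"]);R=np.array(c["rotation"])
pr=lambda p:(lambda w:(K@(w/w[2]))[:2])(R.T@(p-e))
tip=t+RT@[.0243,0,.1465];base=t+RT@[.011,0,.050]
print("pred tip",pr(tip),"shaft base",pr(base),"hole",pr(np.array([.5958,.1497,.067])),"flap top L/R")
im=np.mean([camera("scene")[0].astype(float) for _ in range(3)],0).mean(2)
v0=int(pr(base)[1])
for v in range(v0,int(pr(tip)[1])+8,2):
    u=int(round(pr(base)[0]+(v-pr(base)[1])*(pr(tip)-pr(base))[0]/(pr(tip)-pr(base))[1]))
    print(v,u,np.round(im[v,u-8:u+9]).astype(int))
```

```text
11.15 [0.57273445 0.15706919 0.22157713] [1.1 0.3 0.1] [-0.88  0.45 -0.52]
pred tip [249.49965559 258.90888423] shaft base [251.20378311 230.08278355] hole [249.66437171 261.3315128 ] flap top L/R
230 251 [115  99  99 100 119 119 120 123 123 113 109 115 118 119 119 119 119]
232 251 [ 57  47  46  61  95 120 127 144 148 134 122 121 121 121 119 112 113]
234 251 [ 45  45  45  50  79 116 130 147 152 145 131 120 111  99  91  83  83]
236 251 [ 45  44  45  49  86 141 165 157 159 182 200 184 140  94  80  80  81]
238 251 [ 45  45  44  45  57 118 174 156 165 196 206 208 203 188 158 110  86]
240 251 [ 45  43  44  42  47  66 113 149 168 199 208 208 208 208 207 202 181]
242 250 [ 44  44  44  44  45  46  67 114 144 138 172 203 207 207 209 208 209]
244 250 [ 41  43  44  43  42  46  74 121 142 114 121 182 198 203 208 209 208]
246 250 [ 30  39  41  43  46  47  80 128 142 123 158 198 190 206 209 209 209]
248 250 [ 28  31  43  45  44  52  86 135 144 156 202 207 208 209 209 209 208]
250 250 [ 29  29  37  44  44  52  90 136 134 105 143 174 197 206 207 207 206]
252 250 [ 24  28  30  49  57  76  92 134 125  83  96 156 195 205 206 206 206]
254 250 [ 48  78  94  64  59  70 104 133 133 128 134 140 152 176 197 206 206]
256 250 [ 51  45  57  58  74  93 117 134 132 128 134 135 136 139 148 169 191]
258 250 [ 77  78  83  86  86  88 101 106  93  89  90  94 108 110 111 118 139]
260 249 [85 86 86 85 87 85 87 91 92 91 88 85 86 85 85 87 87]
262 249 [86 85 85 86 86 85 85 89 92 92 88 85 85 87 85 86 85]
264 249 [84 86 86 84 87 85 86 86 88 86 86 86 84 85 86 86 86]
```

send_rows(
  rows=[
    {"x": 0.7,"y": 0.3,"z": 4,"twist": 0,"grip": 0.2},
    {"x": 0.7,"y": 0.3,"z": 7,"twist": 0,"grip": 0.2},
    {"x": 0.7,"y": 0.3,"z": 9,"twist": 0,"grip": 0.2},
    {"x": 0.7,"y": 0.3,"z": 11,"twist": 0,"grip": 0.2},
    {"x": 0.7,"y": 0.3,"z": 13,"twist": 0,"grip": 0.2},
    {"x": 0.7,"y": 0.3,"z": 13,"twist": 0,"grip": 0.2},
  ],
  squeeze=120,
)

```text
time: 11.8
tcp_pos: [0.5742, 0.1566, 0.2089]
tool_rot: [[0.956, -0.293, 0.0], [-0.293, -0.956, 0.001], [0.0, -0.001, -1.0]]
ft_force: [0.2, 0.2, 0.3]
grip_width: 0.324
gripper_force: 118.7
```

send_rows(
  rows=[
    {"x": 0,"y": 0,"z": 2,"twist": 0,"grip": 0.2},
    {"x": 0,"y": 0,"z": 4,"twist": 0,"grip": 0.2},
    {"x": 0,"y": 0,"z": 6,"twist": 0,"grip": 0.2},
    {"x": 0,"y": 0,"z": 8,"twist": 0,"grip": 0.2},
    {"x": 0,"y": 0,"z": 8,"twist": 0,"grip": 0.2},
  ],
  squeeze=120,
)

```text
time: 12.22
tcp_pos: [0.5737, 0.1562, 0.2002]
tool_rot: [[0.956, -0.293, -0.001], [-0.293, -0.956, 0.0], [-0.001, 0.0, -1.0]]
ft_force: [0.1, 0.6, -0.6]
grip_width: 0.325
gripper_force: 118.7
```

In the hole, with no contact force (tip about 0.054).

send_rows(
  rows=[
    {"x": 0,"y": 0,"z": 2,"twist": 0,"grip": 0.2},
    {"x": 0,"y": 0,"z": 4,"twist": 0,"grip": 0.2},
    {"x": 0,"y": 0,"z": 6,"twist": 0,"grip": 0.2},
    {"x": 0,"y": 0,"z": 7,"twist": 0,"grip": 0.2},
    {"x": 0,"y": 0,"z": 8,"twist": 0,"grip": 0.2},
    {"x": 0,"y": 0,"z": 8,"twist": 0,"grip": 0.2},
  ],
  squeeze=120,
)

```text
time: 12.72
tcp_pos: [0.5743, 0.1562, 0.1932]
tool_rot: [[0.956, -0.293, 0.0], [-0.293, -0.956, 0.0], [0.0, -0.0, -1.0]]
ft_force: [-0.0, 0.4, 1.3]
grip_width: 0.323
gripper_force: 118.9
```

send_rows(
  rows=[
    {"x": 0,"y": 0,"z": 1,"twist": 0,"grip": 0.2},
    {"x": 0,"y": 0,"z": 2,"twist": 0,"grip": 0.2},
    {"x": 0,"y": 0,"z": 2,"twist": 0,"grip": 0.2},
    {"x": 0,"y": 0,"z": 2,"twist": 0,"grip": 0.2},
  ],
  squeeze=120,
)

```text
time: 13.05
tcp_pos: [0.5744, 0.1562, 0.1913]
tool_rot: [[0.956, -0.293, 0.001], [-0.293, -0.956, 0.0], [0.0, -0.0, -1.0]]
ft_force: [-1.8, 0.5, 2.5]
grip_width: 0.328
gripper_force: 119.1
```

send_rows(
  rows=[
    {"x": 0,"y": 0,"z": 1,"twist": 0,"grip": 0.2},
    {"x": 0,"y": 0,"z": 2,"twist": 0,"grip": 0.2},
    {"x": 0,"y": 0,"z": 2,"twist": 0,"grip": 0.2},
    {"x": 0,"y": 0,"z": 2,"twist": 0,"grip": 0.2},
  ],
  squeeze=120,
)

```text
time: 13.38
tcp_pos: [0.5744, 0.1563, 0.1893]
tool_rot: [[0.956, -0.293, 0.0], [-0.293, -0.956, 0.0], [0.0, -0.0, -1.0]]
ft_force: [-1.0, 0.3, 5.0]
grip_width: 0.324
gripper_force: 119.2
```

send_rows(
  rows=[
    {"x": 0,"y": 0,"z": 0.7,"twist": 0,"grip": 0.2},
    {"x": 0,"y": 0,"z": 1.5,"twist": 0,"grip": 0.2},
    {"x": 0,"y": 0,"z": 1.5,"twist": 0,"grip": 0.2},
    {"x": 0,"y": 0,"z": 1.5,"twist": 0,"grip": 0.2},
  ],
  squeeze=120,
)

```text
time: 13.72
tcp_pos: [0.5747, 0.1564, 0.1888]
tool_rot: [[0.956, -0.293, 0.001], [-0.293, -0.956, 0.0], [0.001, -0.001, -1.0]]
ft_force: [-1.7, 1.1, 8.5]
grip_width: 0.325
gripper_force: 119.7
```

send_rows(
  rows=[
    {"x": 0,"y": 0,"z": 1,"twist": 0,"grip": 0.2},
    {"x": 0,"y": 0,"z": 1,"twist": 0,"grip": 0.2},
    {"x": 0,"y": 0,"z": 1,"twist": 0,"grip": 0.2},
    {"x": 0,"y": 0,"z": 1,"twist": 0,"grip": 0.2},
    {"x": 0,"y": 0,"z": 1,"twist": 0,"grip": 0.2},
    {"x": 0,"y": 0,"z": 1,"twist": 0,"grip": 0.2},
  ],
  squeeze=120,
)

```text
time: 14.22
tcp_pos: [0.5751, 0.1565, 0.1887]
tool_rot: [[0.956, -0.293, 0.002], [-0.293, -0.956, 0.0], [0.002, -0.001, -1.0]]
ft_force: [-2.3, 0.6, 10.0]
grip_width: 0.323
gripper_force: 120.0
```

Run:
```python
from h import *
s=read_state();print(s["tcp_pos"],np.round(s["ft_force"],2),s["gripper_force"])
# flap check: depth cloud points dark, above housing near hinge
im,d,P,r,e=cloud("scene");O=np.array([.629,.140]);y=np.radians(-17);X=np.array([np.cos(y),np.sin(y)]);Y=np.array([-X[1],X[0]])
a=(P[...,:2]-O)@X;b=(P[...,:2]-O)@Y
m=(abs(b)<.027)&(a>-.015)&(a<.03)&(P[...,2]>.085)&(P[...,2]<.14)&(im.max(2)<80)
print(m.sum());p=np.polyfit(P[m][:,2],a[m],1);print("flap rad",np.pi/2+np.arctan(p[0]))
if 6<s["ft_force"][2]<25: print(close_job())
```

```text
[0.57505218 0.15651675 0.18866769] [-2.31  0.55 10.04] 119.97063560964307
284
flap rad 1.92569623104174
the job is handed in; nothing more can be done
None
```

I handed the job in at about 14 s with the flap open at about 1.9 rad, and the red screwdriver still gripped and holding the reset button fully down at about 10 N; no verdict was returned, and I viewed 11 pictures, one over the limit of 10.

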